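Scan the specimen label, then hold the light-box shutter half open

TASK

Register the specimen at the herbarium bench: squeeze the red trigger of the label scanner fully and let it spring back, then slide the orange tab of the light-box shutter against its spring to half open (tab level with the red marks on the rails) and keep holding it there. The program finishes while the gripper is still holding the shutter steady at half travel. Leave the seed jar, the brass weight and the loupe where they stand.

Things in the scene. Friction and masses are not known exactly. Their poses are not given: they have to be found in the camera images.
- lightbox: grey light box fixed to the bench, 140 (x) by 260 (y) by 66 mm high; origin at the centre of its underside, z up. Two aluminium rails at x = +-54 mm rise to 76 mm. Lit window, 84 mm square, at y = -65 mm under the shutter, which opens along the box's +y. Rail lines level with the tab's middle: black = closed (y -27 mm), red = half open (y +13), black = fully open (y +53).
- shutter (a joint): travel of the shutter, m: 0 closed (its spring keeps it there), 0.040 half open, 0.080 fully open. Dark steel plate 96 mm square, top 72 mm above the bench, orange tab near its +y edge. The spring pulls it shut with about 2.4 N when closed, 7.2 N at half, 12 N fully open; let go, it closes.
- shutter_tab (a point): middle of the orange upright tab on the shutter: 44 mm along the box's x, 12 mm thick along the box's y (the sliding direction), 34 mm tall, from 72 to 106 mm above the bench; this point is 89 mm above the bench and moves with the shutter. Over 60 mm of free space on both y sides of it.
- scanner_stand: steel plate 160 (x) by 200 (y) by 12 mm fixed to the bench, holding a pistol-shaped label scanner on its side; origin at the centre of its underside, z up. Grey head centred at x 45, y -38 mm, 101 mm high, facing a card at y 88. Black fixed grip: x -80 to 20, y -56 to -30 mm, 61 to 89 mm above the bench, on a thin post at x -62. Red trigger along its +y side.
- trigger (a joint): angle of the red trigger, rad: 0 released (its spring keeps it there), 0.24 fully squeezed, at its stop. Upright hinge at x = +15, y = -22 mm of the stand; squeezing moves the free end along the stand's -y, towards the black grip. About 2 N at the trigger face moves it off rest, about 6 N brings it to the stop.
- trigger_face (a point): point on the outer (+y) face of the red trigger where it is squeezed, 50 mm from its hinge, 75 mm above the bench; moves with it. Blade 66 mm long, 8 thick, 22 tall. This face is 50 mm from the grip's back (y = -56 mm) when released, 38 mm when squeezed: one finger behind the grip, one on this face, closing along the stand's y. Free space below down to the plate.
- seed_jar: amber glass jar with white cap, diameter 56 mm, 75 mm tall, loose; origin at the centre of its underside. Leave it alone.
- press_weight: brass weight with a knob, diameter 48 mm, 50 mm tall, loose; origin at the centre of its underside. Leave it alone.
- loupe: black and steel standing loupe with a pale lens on top, diameter 48 mm, 36 mm tall, loose; origin at the centre of its underside. Leave it alone.

How it is judged:
By the outcome, as a careful person would: the job done as asked, in the order asked, and still so for the second after the job is handed in, while the arm keeps its last pose, push and grip.
It also fails if it takes over 45 s, if anything falls off the work surface, if the arm or the gripper's body presses on something with over 40 N, if the wrist force passes 120 N, or if a joint passes its speed limit or range.

ROBOT

A 6-joint arm with a two-finger parallel gripper is mounted at the origin on the work surface. World frame = base frame: x ahead of the robot, y to its left, z up, the work surface at z = 0. Lengths are in m, angles in rad, forces in N, time in s.
With the tool pointing down it reaches from about 0.35 to 0.775 m from the base axis. Payload 7.3 kg.
Tool frame: the origin (TCP) lies on the centre line of the jaws, within the pads' length; the fingertips stand 11 mm ahead of it and the grasp point (between the pads) lies 8 mm behind it; y points along the fingers, z is the direction in which the jaws open and shut, and the axes are right-handed (so a half turn about y gives the same grasp; the last joint's range is limited). The gripper opens to 92 mm and grips with 3 to 60 N. Pads are 19 mm wide; open, the fingers measure 130 mm over their backs; the gripper's body (75 mm by 190 mm) begins 47 mm behind the grasp point.
Start: joints at [1.155, 0.342, 1.524, -0, 1.275, -0.146], TCP at [0.14, 0.506, 0.214] pointing down, gripper open.
Joint ranges: [-2.53, 2.53], [-0.77, 2.02], [0.04, 2.7], [-1, 4.14], [0.28, 2.66], [-3.11, 3.11]. Speed limits (rad/s): [2.57, 2.57, 3.14, 3.14, 3.14, 3.14].

INTERFACE

Orientations are given as [roll, pitch, yaw] about the fixed x, y, z axes, in that order (R = Rz(yaw) Ry(pitch) Rx(roll)).
In Python, from cell import robot, cams gives the robot as it stands.
- The arm moves only by the tool apply_moves, never from a script. Its argument "plan" is a list of rows, each a list of 7 numbers: the shift along the tool's x, y, z in m, then the turn, a rotation vector about the tool's x, y, z in degrees, then the gripper command: -1 is fully open, 1 is shut, values between are in proportion. A call has exactly 5 rows; each row is the pose to reach, as a shift and turn from the pose commanded when the call began, along the tool's axes at that moment; what a row does not reach only later rows make up. A row lasts 1/8 s, in which the tool goes at most 62.5 mm and 10.7 degrees, less where a joint would pass 70% of its speed; a pose out of reach is approached as far as the arm can. A call with a gripper value outside its range is refused whole. The fingers move at their own pace and stop on an object; "squeeze" is the grip in N (left out, the last holds). Time passes only in rows, so rows that repeat a pose let the fingers close, or fill a call up. It gives the time, the measured TCP pose, the force and the opening at its end, in the units of the state.
- robot.observe(): the state, without advancing time (a new reading comes with each control period).
- cams.read_camera(name): name is "scene" or "side" or "wrist"; returns the picture (400x640x3 uint8, blue, green, red); there is no depth.
- cams.calibration(name): a dict with "fx", "fy", "cx", "cy" (pixels), "dist" ([k1, k2, p1, p2, k3] as OpenCV has them; the pictures are not rectified), "extrinsics" (4x4, takes a point from world to camera coordinates); the wrist camera has in their place "T_tool_cam" (4x4, takes a point from camera to tool coordinates, whose origin is the TCP and whose axes are the tool frame's). Camera axes: x right, y up, looking along -z (the intrinsics and any distortion apply to the point x, -y, -z); pixel columns grow to the right and rows downward; lengths in m; the calibration is good to about 2 mm. A picture is of the moment at which its call begins: read the wrist's pose just before it. calibration takes no time and is no camera call.
- robot.hand_in(): hands the job in, once; it reports no verdict.
The state is a dict: "time": time; "qpos": joint angles; "qvel": joint speeds; "joint_efforts": joint torques, N m; "tool_pos": TCP position; "tool_rot": TCP orientation; "contact_force": force on the tool from outside, world axes, zero at the start; "torque": the same for the moment, N m; "opening": finger opening in m.
Only numpy, scipy, OpenCV 4.12 (cv2) and the standard library are available. Lean on these libraries where they do the work, as an engineer would, in place of code of your own. Each camera call takes 0.05 s, during which the arm holds its last target. There are 200 camera calls.

## Working session

There is one attempt and no reset: what is moved stays moved. The work goes in short steps, Python scripts to look and compute and a tool call to move; the robot and the scene stay as the last step left them, time stands still between calls to the robot, and variables do not carry over. Pictures are saved under pics/ and viewed, about 8 in all and at most 12, crops included, and the job is handed in when it is done.

Besides the shell and the picture viewer there is one more tool, called after ">>>" by a JSON object that holds its "method" and its "body". apply_moves: Moves the arm, as the interface text tells. Its arguments: {"type":"object","properties":{"plan":{"type":"array","items":{"type":"array","items":{"type":"number"}}},"squeeze":{"type":"number"}},"required":["plan"]}

```bash
mkdir -p pics; ls
python3 - <<'E'
from cell import robot,cams
import cv2,numpy as np
s=robot.observe();print({k:np.round(v,3).tolist() for k,v in s.items()})
for n in("scene","side","wrist"):
    cv2.imwrite(f"pics/{n}0.png",cams.read_camera(n));c=cams.calibration(n);print(n,{k:np.round(v,3).tolist() for k,v in c.items()})
a=[cv2.imread(f"pics/{n}0.png") for n in("scene","side")]
E
```

```text
pics
{'time': 0.0, 'qpos': [1.155, 0.343, 1.525, 0.0, 1.275, -0.146], 'qvel': [0.001, 0.001, -0.001, 0.0, 0.001, -0.0], 'joint_efforts': [-0.002, -43.125, -24.422, 0.072, 0.056, -0.0], 'tool_pos': [0.14, 0.506, 0.213], 'tool_rot': [-1.572, 0.0, -0.27], 'contact_force': [0.314, 1.166, -0.625], 'torque': [-0.001, 0.067, -0.001], 'opening': 0.092}
scene {'fx': 424.787, 'fy': 424.787, 'cx': 315.245, 'cy': 206.504, 'dist': [-0.014, 0.0, 0.0, 0.0, 0.0], 'extrinsics': [[-0.604, 0.797, -0.005, 0.379], [-0.694, -0.523, 0.494, 0.34], [0.391, 0.302, 0.869, -1.143], [0.0, 0.0, 0.0, 1.0]]}
side {'fx': 391.107, 'fy': 391.107, 'cx': 320.711, 'cy': 196.205, 'dist': [-0.061, 0.0, 0.0, 0.0, 0.0], 'extrinsics': [[0.91, -0.415, 0.008, -0.539], [0.279, 0.624, 0.73, -0.201], [-0.308, -0.662, 0.684, -0.881], [0.0, 0.0, 0.0, 1.0]]}
wrist {'fx': 334.6, 'fy': 334.6, 'cx': 322.623, 'cy': 197.895, 'dist': [0.015, 0.0, 0.0, 0.0, 0.0], 'T_tool_cam': [[-0.001, -0.958, -0.286, -0.077], [0.001, 0.286, -0.958, -0.171], [1.0, -0.001, 0.001, -0.0], [0.0, 0.0, 0.0, 1.0]]}
```

View pics/scene0.png

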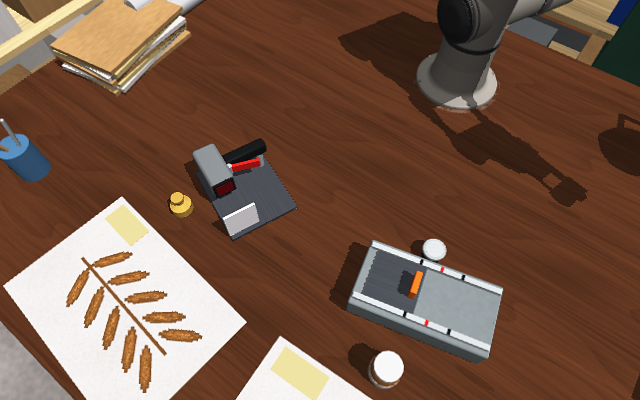

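View pics/side0.png

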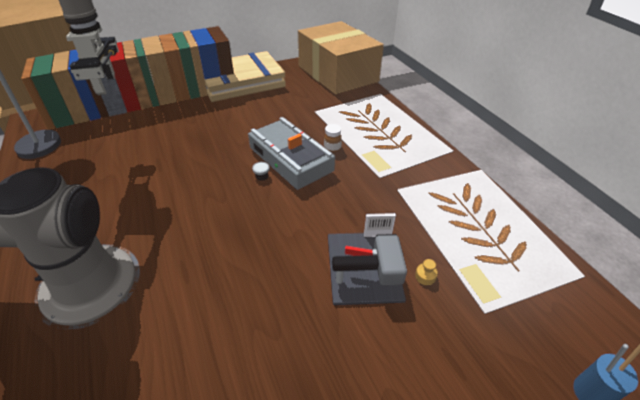

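```bash
cat > h.py <<'E'
import numpy as np,cv2
from cell import robot,cams
from scipy.spatial.transform import Rotation as Ro
def pose(s=None):
    s=s or robot.observe();T=np.eye(4);T[:3,:3]=Ro.from_euler('xyz',s['tool_rot']).as_matrix();T[:3,3]=s['tool_pos'];return T
def cam(n,T=None):
    c=cams.calibration(n);K=np.array([[c['fx'],0,c['cx']],[0,c['fy'],c['cy']],[0,0,1]])
    E=T@c['T_tool_cam'] if n=='wrist' else np.linalg.inv(c['extrinsics'])
    return K,np.array(c['dist']),np.array(E)   # E: cam->world
def ray(n,px,T=None):
    K,d,E=cam(n,T);u=cv2.undistortPoints(np.array(px,float).reshape(-1,1,2),K,d)[:,0]
    D=np.c_[u[:,0],-u[:,1],-np.ones(len(u))]@E[:3,:3].T
    return E[:3,3],D
def onz(n,px,z,T=None):
    o,D=ray(n,px,T);return o+D*((z-o[2])/D[:,2])[:,None]
def tri(a,b):
    (o1,d1),(o2,d2)=a,b;A=np.c_[d1[0],-d2[0]];t=np.linalg.lstsq(A,o2-o1,rcond=None)[0]
    p,q=o1+t[0]*d1[0],o2+t[1]*d2[0];return (p+q)/2,np.linalg.norm(p-q)
def proj(n,P,T=None):
    K,d,E=cam(n,T);C=(np.array(P)-E[:3,3])@E[:3,:3];C=C*[1,-1,-1]
    return cv2.projectPoints(C,np.zeros(3),np.zeros(3),K,d)[0][:,0]
def blobs(im,lo,hi,amin=8):
    m=cv2.inRange(cv2.cvtColor(im,cv2.COLOR_BGR2HSV),lo,hi)
    n,l,st,c=cv2.connectedComponentsWithStats(m);return [(c[i].round(1).tolist(),st[i].tolist()) for i in range(1,n) if st[i,4]>=amin]
E
python3 - <<'E'
from h import *
np.set_printoptions(precision=4,suppress=True)
for n in("scene","side"):
    im=cv2.imread(f"pics/{n}0.png")
    print(n,"red",blobs(im,(0,170,90),(5,255,255)));print("orange",blobs(im,(8,200,150),(16,255,255)))
print("marks",onz("scene",[(421,262),(442,269),(463,276),(405,312),(427,323),(449,331)],.076))
print("stand",onz("scene",[(297,207),(236,239),(185,160)],.012))
print("stand side",onz("side",[(328,301),(404,303),(329,235)],.012))
print("grip scene",onz("scene",[(264,145),(228,160)],.089),"side",onz("side",[(334,258),(376,257)],.089))
E
python3 -c "
import cv2
a=cv2.imread('pics/scene0.png')[120:370,160:520];b=cv2.imread('pics/side0.png')[200:320,310:450]
a=cv2.resize(a,None,fx=1.6,fy=1.6,interpolation=3);cv2.imwrite('pics/c1.png',cv2.resize(b,None,fx=5,fy=5,interpolation=2))"
```

```text
scene red [([245.5, 164.5], [232, 158, 28, 14, 229]), ([441.7, 269.2], [440, 267, 4, 5, 12]), ([426.0, 322.8], [425, 320, 3, 6, 14])]
orange [([415.8, 281.9], [410, 271, 13, 23, 141])]
side red [([118.0, 54.0], [110, 43, 15, 19, 145]), ([357.5, 250.9], [346, 246, 26, 10, 168])]
orange [([294.3, 137.5], [289, 135, 12, 6, 23])]
marks [[0.5501 0.1933 0.076 ]
 [0.5386 0.2319 0.076 ]
 [0.5273 0.2699 0.076 ]
 [0.6504 0.2189 0.076 ]
 [0.6438 0.26   0.076 ]
 [0.6329 0.2977 0.076 ]]
stand [[ 0.5707 -0.0931  0.012 ]
 [ 0.7096 -0.1479  0.012 ]
 [ 0.63   -0.3837  0.012 ]]
stand side [[ 0.4853 -0.2719  0.012 ]
 [ 0.6329 -0.3446  0.012 ]
 [ 0.5685 -0.1016  0.012 ]]
grip scene [[ 0.5245 -0.2174  0.089 ]
 [ 0.6013 -0.2528  0.089 ]] side [[ 0.5198 -0.2248  0.089 ]
 [ 0.603  -0.2594  0.089 ]]
```

View pics/c1.png

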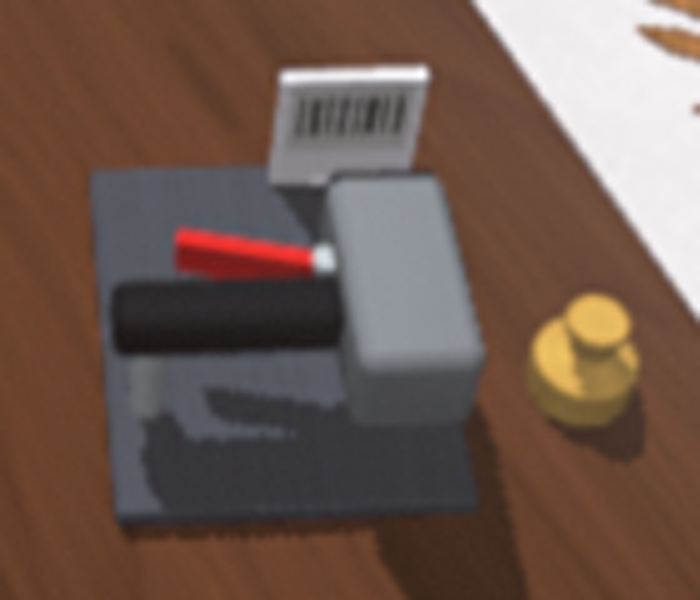

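```bash
cat >> h.py <<'E'
def fit(local,world):   # 2D rigid fit -> yaw, t
    L=np.array(local,float)[:,:2];W=np.array(world)[:,:2];l=L-L.mean(0);w=W-W.mean(0)
    a=np.arctan2((l[:,0]*w[:,1]-l[:,1]*w[:,0]).sum(),(l*w).sum());c,s=np.cos(a),np.sin(a);R=np.array([[c,-s],[s,c]])
    t=W.mean(0)-R@L.mean(0);res=np.linalg.norm(W-(L@R.T+t),axis=1);return a,t,R,res
def go(p,yaw,T=None):
    T=pose() if T is None else T
    G=Ro.from_euler('xyz',[-np.pi/2,0,yaw]).as_matrix()
    print("shift mm",(T[:3,:3].T@(np.array(p)-T[:3,3])*1000).round(1),"turn deg",Ro.from_matrix(T[:3,:3].T@G).as_rotvec(degrees=True).round(2))
E
python3 - <<'E'
from h import *
np.set_printoptions(precision=4,suppress=True)
L=[(-.08,.1),(.08,.1),(-.08,-.1),(.08,-.1),(-.08,.1)]
W=np.r_[onz("scene",[(297,207),(236,239)],.012),onz("side",[(334,304.4),(405.2,302.6),(328.6,234)],.012)]
a,t,R,r=fit(L,W);print("stand yaw",np.degrees(a),t,r)
p=R@[-.035,-.037]+t;print("squeeze pt",p);go([*p,.20],a)
L=[(-.054,-.027),(-.054,.013),(-.054,.053),(.054,-.027),(.054,.013),(.054,.053)]
W=onz("scene",[(421,262),(441.7,269.2),(463,276),(405,312),(426,322.8),(449,331)],.076)
a,t,R,r=fit(L,W);print("box yaw",np.degrees(a),t,r,"tab",R@[0,-.027]+t)
print(tri(ray("scene",[(415.8,281.9)]),ray("side",[(294.3,139)])))
E
```

```text
stand yaw -21.843682479100355 [ 0.6031 -0.2183] [0.0053 0.0088 0.0038 0.0059 0.0038]
squeeze pt [ 0.5569 -0.2396]
shift mm [ 600.7   14.1 -607.2] turn deg [ 0.06  6.39 -0.01]
box yaw 14.483084094863267 [0.594  0.2324] [0.0017 0.0009 0.0012 0.0028 0.0015 0.0005] tab [0.6008 0.2062]
(array([0.6003, 0.2058, 0.0985]), np.float64(0.000996523338753568))
```

>>> {"method": "apply_moves", "body": {"plan": [[0.05,0,-0.03,0,1,0,-1],[0.1,0,-0.06,0,2,0,-1],[0.15,0,-0.09,0,4,0,-1],[0.2,0,-0.12,0,6,0,-1],[0.24,0,-0.16,0,6.4,0,-1]], "squeeze": 20}}

```text
time: 0.78
tool_pos: [0.33, 0.2864, 0.2139]
tool_rot: [-1.57, -0.0, -0.382]
contact_force: [0.5, -0.5, 0.6]
opening: 0.0921
```

Run:
```python
from h import *
print(robot.observe()['tool_pos']);go([.557,-.240,.2],np.radians(-21.8))
```

```text
[0.32997447 0.28640079 0.21391897]
shift mm [ 407.    13.9 -403.7] turn deg [-0.02 -0.1   0.02]
```

>>> {"method": "apply_moves", "body": {"plan": [[0.04,0,-0.04,0,0,0,-1],[0.08,0,-0.08,0,0,0,-1],[0.12,0,-0.12,0,0,0,-1],[0.16,0,-0.16,0,0,0,-1],[0.2,0,-0.2,0,0,0,-1]]}}

```text
time: 1.4
tool_pos: [0.4402, 0.026, 0.214]
tool_rot: [-1.57, -0.0, -0.382]
contact_force: [0.8, 0.2, 0.3]
opening: 0.0921
```

>>> {"method": "apply_moves", "body": {"plan": [[0.04,0,-0.04,0,0,0,-1],[0.08,0,-0.08,0,0,0,-1],[0.12,0,-0.12,0,0,0,-1],[0.16,0,-0.16,0,0,0,-1],[0.19,0,-0.19,0,0,0,-1]]}}

```text
time: 2.02
tool_pos: [0.5457, -0.2216, 0.2134]
tool_rot: [-1.571, 0.001, -0.383]
contact_force: [-0.6, 0.8, 0.4]
opening: 0.0917
```

>>> {"method": "apply_moves", "body": {"plan": [[0.015,0.01,-0.012,0,0,0,-1],[0.015,0.01,-0.012,0,0,0,-1],[0.015,0.01,-0.012,0,0,0,-1],[0.015,0.01,-0.012,0,0,0,-1],[0.015,0.01,-0.012,0,0,0,-1]]}}

```text
time: 2.65
tool_pos: [0.5549, -0.2352, 0.2046]
tool_rot: [-1.571, -0.001, -0.38]
contact_force: [-0.7, -0.4, -0.2]
opening: 0.092
```

Run:
```python
from h import *
s=robot.observe();print(s['tool_pos'],s['tool_rot'],s['contact_force']);T=pose(s);np.save('T1',T)
im=cams.read_camera('wrist');cv2.imwrite('pics/w1.png',im);print(blobs(im,(0,170,90),(5,255,255),50))
```

```text
[ 0.55486295 -0.23518292  0.20463729] [-1.57075839e+00 -8.00010595e-04 -3.80383125e-01] [-0.70092241 -0.41083696 -0.22342837]
[([346.3, 206.0], [334, 174, 26, 66, 693])]
```

View pics/w1.png

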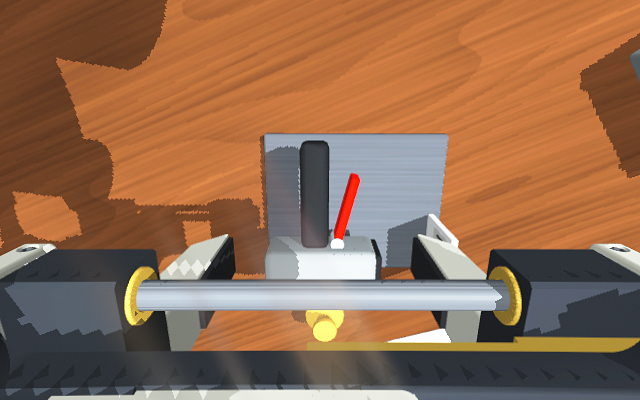

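Run:
```python
from h import *
np.set_printoptions(precision=4,suppress=True)
T=np.load('T1.npy')
W=np.r_[onz('wrist',[(264,134),(447,134)],.012,T),onz('wrist',[(314.5,142),(315,246)],.085,T),onz('wrist',[(338,243)],.086,T)]
L=[(-.08,-.1),(-.08,.1),(-.08,-.043),(.02,-.043),(.015,-.022)]
for sel in ([0,1],[2,3],[0,1,2,4]):
    a,t,R,r=fit(np.array(L)[sel],W[sel]);print(sel,np.degrees(a),t,r,"p",R@[-.035,-.037]+t)
g=onz('wrist',[(300,190),(329,190),(347,206)],.078,T);print("local y",(T[:3,:3].T@(g-T[:3,3]).T).T)
a,t,R,r=fit(np.array(L)[[0,1,2,4]],W[[0,1,2,4]])
print("trig",(np.array([onz('wrist',[q],.080,T)[0][:2] for q in((354,174),(341,235))])-t)@R)
print("tips",proj('wrist',[T[:3,3]+T[:3,:3]@np.array([0,.011,z]) for z in(-.046,.046)],T))
p=R@[-.035,-.037]+t;go([*p,.067],a,T)
print("side view of points",proj('side',np.c_[[R@q+t for q in((-.08,-.043),(.02,-.043))],[.075,.075]]))
```

```text
[0, 1] -21.78320638331747 [ 0.6056 -0.218 ] [0.0019 0.0019] p [ 0.5594 -0.2394]
[2, 3] -21.88087481740975 [ 0.6043 -0.2167] [0.001 0.001] p [ 0.5581 -0.238 ]
[0, 1, 2, 4] -21.669494591667245 [ 0.6053 -0.2172] [0.0014 0.0026 0.0005 0.001 ] p [ 0.5592 -0.2387]
local y [[ 0.0048  0.1266 -0.0212]
 [ 0.0048  0.1266  0.0055]
 [ 0.0203  0.1267  0.0225]]
trig [[-0.0509 -0.0073]
 [ 0.0087 -0.0182]]
tips [[244.7438 233.959 ]
 [401.3074 234.1149]]
shift mm [  5.2 137.6  -1.6] turn deg [-0.   -0.12  0.05]
side view of points [[332.3904 263.7009]
 [378.5398 261.972 ]]
```

>>> {"method": "apply_moves", "body": {"plan": [[0.005,0.03,-0.0015,0,0,0,-1],[0.005,0.065,-0.0015,0,0,0,-1],[0.005,0.1,-0.0015,0,0,0,-1],[0.005,0.128,-0.0015,0,0,0,-1],[0.005,0.138,-0.0015,0,0,0,-1]]}}

```text
time: 3.32
tool_pos: [0.5581, -0.2386, 0.0645]
tool_rot: [-1.57, 0.003, -0.381]
contact_force: [0.0, -0.1, -0.1]
opening: 0.0921
```

>>> {"method": "apply_moves", "body": {"plan": [[0,0,0,0,0,0,-0.3],[0,0,0,0,0,0,-0.1],[0,0,0,0,0,0,0],[0,0,0,0,0,0,0],[0,0,0,0,0,0,0]]}}

```text
time: 3.95
tool_pos: [0.5589, -0.2385, 0.0663]
tool_rot: [-1.57, 0.0, -0.381]
contact_force: [-0.6, 4.1, 2.1]
opening: 0.0476
```

Run:
```python
from h import *
s=robot.observe();print(s['tool_pos'],s['contact_force'],s['opening'])
im=cams.read_camera('wrist');cv2.imwrite('pics/w2.png',im)
```

```text
[ 0.55887594 -0.23852867  0.06629256] [-0.55679481  4.09436972  2.07593171] 0.04762393869969448
```

View pics/w2.png

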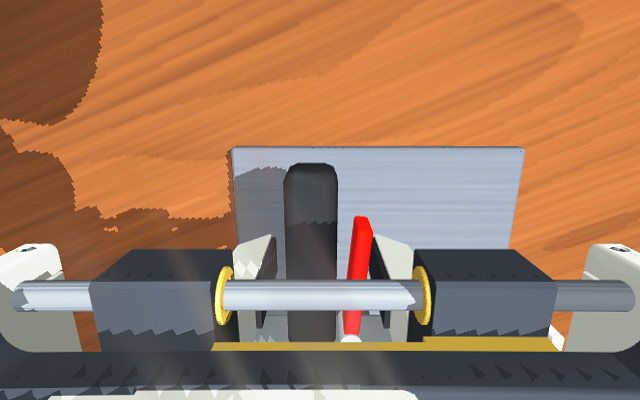

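The wrist view shows one finger behind the black grip (cols 235–275) and the other just touching the red trigger (col ~370). Next I squeeze.

>>> {"method": "apply_moves", "body": {"plan": [[0,0,0,0,0,0,0.2],[0,0,0,0,0,0,0.4],[0,0,0,0,0,0,0.4],[0,0,0,0,0,0,0.4],[0,0,0,0,0,0,0.4]], "squeeze": 25}}

```text
time: 4.62
tool_pos: [0.5587, -0.2386, 0.066]
tool_rot: [-1.57, 0.001, -0.381]
contact_force: [-0.7, 6.2, 3.0]
opening: 0.0375
```

Run:
```python
from h import *
s=robot.observe();print(s['tool_pos'],s['contact_force'],s['opening'])
im=cams.read_camera('wrist');cv2.imwrite('pics/w3.png',im);print(blobs(im,(0,170,90),(5,255,255),50))
print(blobs(cv2.imread('pics/w2.png'),(0,170,90),(5,255,255),50))
```

```text
[ 0.55865013 -0.23861727  0.06597616] [-0.65987148  6.23926711  2.95467852] 0.037461729666268255
[([351.6, 248.3], [343, 217, 19, 62, 1058]), ([350.6, 322.1], [343, 311, 16, 24, 340])]
[([359.9, 248.6], [347, 216, 26, 64, 1206]), ([352.3, 321.9], [344, 311, 18, 24, 342])]
```

View pics/w3.png

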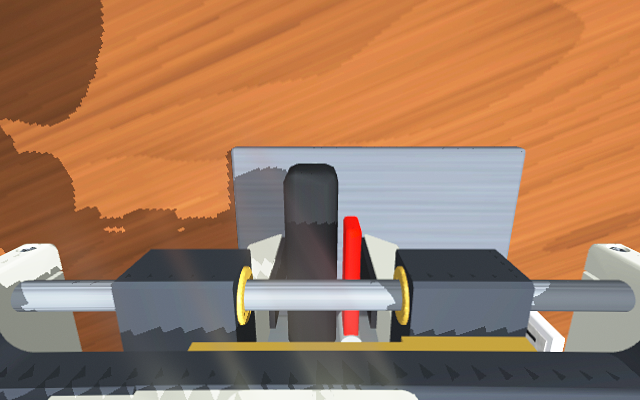

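Opening 37.5 mm, below the expected 38 mm, and the fingers have stopped with the blade parallel to the grip. I squeeze briefly once more to confirm it's at the stop, then release.

>>> {"method": "apply_moves", "body": {"plan": [[0,0,0,0,0,0,0.5],[0,0,0,0,0,0,0.5],[0,0,0,0,0,0,0.5],[0,0,0,0,0,0,0.5],[0,0,0,0,0,0,0.5]], "squeeze": 35}}

```text
time: 5.3
tool_pos: [0.5586, -0.2387, 0.066]
tool_rot: [-1.57, 0.001, -0.381]
contact_force: [-1.3, 5.5, 3.5]
opening: 0.037
```

>>> {"method": "apply_moves", "body": {"plan": [[0,0,0,0,0,0,-0.3],[0,0,0,0,0,0,-1],[0,0,0,0,0,0,-1],[0,0,0,0,0,0,-1],[0,0,0,0,0,0,-1]]}}

```text
time: 5.92
tool_pos: [0.5585, -0.2397, 0.0658]
tool_rot: [-1.571, 0.001, -0.382]
contact_force: [0.4, 0.2, 0.5]
opening: 0.0827
```

Run:
```python
from h import *
im=cams.read_camera('wrist');cv2.imwrite('pics/w4.png',im);print(blobs(im,(0,170,90),(5,255,255),50))
```

```text
[([377.5, 251.0], [357, 219, 39, 61, 1374]), ([358.3, 322.0], [347, 311, 24, 26, 375])]
```

Run:
```python
from h import *
Ts={'w1':np.load('T1.npy')};T=pose()
for n,r0,r1 in(('w1',180,230),('w3',225,275),('w4',225,275)):
    im=cv2.imread(f'pics/{n}.png');m=cv2.inRange(cv2.cvtColor(im,cv2.COLOR_BGR2HSV),(0,170,90),(5,255,255))
    px=[(np.where(m[r])[0].max()+.5,r) for r in range(r0,r1) if m[r].any()]
    Q=Ts.get(n,T);P=onz('wrist',px,.086,Q);R=np.array([[np.cos(-.3795),-np.sin(-.3795)],[np.sin(-.3795),np.cos(-.3795)]])
    l=(P[:,:2]-[.6053,-.2172])@R;f=np.polyfit(l[:,0],l[:,1],1);print(n,f[0],"face y at x=-.035",np.polyval(f,-.035),l[[0,-1],0])
go([.6008,.2062,.19],np.radians(14.5))
```

```text
w1 -0.25910151265021614 face y at x=-.035 -0.005794805763390122 [-0.0467089   0.00015009]
w3 0.017454493922460148 face y at x=-.035 -0.019547722419306742 [-0.05294685 -0.02645313]
w4 -0.15773054422893049 face y at x=-.035 -0.00579792943622642 [-0.05293941 -0.02645827]
shift mm [-126.8 -124.3  429.5] turn deg [ 1.000e-02 -3.636e+01 -4.000e-02]
```

The trigger face at x = −35 mm went from y −5.8 to −19.5 and back to −5.8 mm: a full squeeze and a full return. Next I lift and travel to the shutter.

>>> {"method": "apply_moves", "body": {"plan": [[0,-0.03,0,0,0,0,-1],[0,-0.075,0,0,0,0,-1],[0,-0.125,0,0,0,0,-1],[-0.02,-0.14,0.04,0,-5,0,-1],[-0.04,-0.14,0.09,0,-11,0,-1]], "squeeze": 40}}

```text
time: 6.6
tool_pos: [0.5555, -0.1412, 0.2077]
tool_rot: [-1.572, -0.003, -0.189]
contact_force: [1.2, 0.9, -0.7]
opening: 0.0918
```

>>> {"method": "apply_moves", "body": {"plan": [[-0.01,0,0.045,0,-5,0,-1],[-0.02,0,0.09,0,-10,0,-1],[-0.02,0,0.135,0,-15,0,-1],[-0.02,0,0.18,0,-20,0,-1],[-0.02,0,0.22,0,-25,0,-1]]}}

```text
time: 7.22
tool_pos: [0.577, 0.0803, 0.206]
tool_rot: [-1.571, 0.0, 0.25]
contact_force: [1.1, -0.9, -0.3]
opening: 0.092
```

Run:
```python
from h import *
print(robot.observe()['tool_pos']);go([.6008,.2062,.19],np.radians(14.5))
```

```text
[0.57700053 0.08025802 0.20598954]
shift mm [ 54.2  15.9 116.1] turn deg [ 0.02 -0.18 -0.02]
```

>>> {"method": "apply_moves", "body": {"plan": [[0.018,0.005,0.04,0,0,0,-1],[0.036,0.01,0.08,0,0,0,-1],[0.054,0.015,0.115,0,0,0,-1],[0.054,0.015,0.115,0,0,0,-1],[0.054,0.015,0.115,0,0,0,-1]]}}

```text
time: 7.85
tool_pos: [0.6011, 0.2029, 0.1908]
tool_rot: [-1.571, 0.001, 0.247]
contact_force: [-0.8, -0.4, -0.6]
opening: 0.0921
```

Run:
```python
from h import *
np.set_printoptions(precision=4,suppress=True)
T=pose();np.save('T5',T);im=cams.read_camera('wrist');cv2.imwrite('pics/w5.png',im)
print(T[:3,3]);print(blobs(im,(0,170,90),(5,255,255),15))
for b in blobs(im,(8,200,120),(17,255,255),50): print('or',b,onz('wrist',[b[0]],.103,T)); 
print(proj('wrist',[(.6008,.2062,.106)],T))
```

```text
[0.6011 0.2029 0.1908]
[([375.3, 129.6], [372, 123, 7, 13, 78]), ([370.1, 247.5], [367, 243, 7, 10, 55])]
or ([325.4, 183.2], [321, 167, 14, 60, 180]) [[0.5893 0.2014 0.103 ]]
[[327.6166 199.0952]]
```

View pics/w5.png

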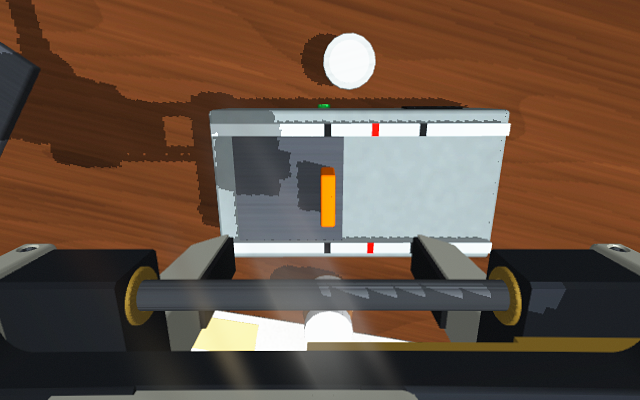

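Run:
```python
from h import *
np.set_printoptions(precision=4,suppress=True)
T=np.load('T5.npy')
L=[(-.054,-.027),(-.054,.013),(-.054,.053),(.054,-.027),(.054,.013),(.054,.053)]
W=onz('wrist',[(327.5,130),(375.3,129.6),(423.5,130),(327.5,247.5),(370.1,247.5),(416,247.5)],.076,T)
a,t,R,r=fit(L,W);print(np.degrees(a),t,r,"tab",R@[0,-.027]+t)
p=onz('wrist',[(328,201)],.106,T)[0];print(p,R.T@(p[:2]-t));p=p[:2]
go([*p,.088],a)
```

```text
14.54424434753968 [0.5962 0.2337] [0.0004 0.0003 0.0005 0.0007 0.0009 0.0019] tab [0.603  0.2076]
[0.6023 0.2069 0.106 ] [-0.0009 -0.0275]
shift mm [  2.1 103.1   4.1] turn deg [ 0.03 -0.45 -0.02]
```

>>> {"method": "apply_moves", "body": {"plan": [[0.002,0.03,0.004,0,-0.4,0,-1],[0.002,0.06,0.004,0,-0.4,0,-1],[0.002,0.085,0.004,0,-0.4,0,-1],[0.002,0.098,0.004,0,-0.4,0,-0.8],[0.002,0.102,0.004,0,-0.4,0,-0.5]]}}

```text
time: 8.52
tool_pos: [0.6024, 0.2072, 0.0889]
tool_rot: [-1.571, 0.0, 0.253]
contact_force: [-0.1, 0.6, 0.8]
opening: 0.0772
```

>>> {"method": "apply_moves", "body": {"plan": [[0,0,0,0,0,0,0],[0,0,0,0,0,0,0.4],[0,0,0,0,0,0,0.8],[0,0,0,0,0,0,1],[0,0,0,0,0,0,1]]}}

```text
time: 9.15
tool_pos: [0.6023, 0.2081, 0.0891]
tool_rot: [-1.571, -0.0, 0.254]
contact_force: [-0.3, -0.5, 0.4]
opening: 0.0272
```

>>> {"method": "apply_moves", "body": {"plan": [[0,0,0,0,0,0,1],[0,0,0,0,0,0,1],[0,0,0,0,0,0,1],[0,0,0,0,0,0,1],[0,0,0,0,0,0,1]]}}

```text
time: 9.78
tool_pos: [0.6024, 0.2078, 0.089]
tool_rot: [-1.571, -0.0, 0.254]
contact_force: [1.0, -2.3, 0.3]
opening: 0.011
```

Gripped (opening 11 mm on the 12 mm tab). Now I slide it 40 mm along tool z.

>>> {"method": "apply_moves", "body": {"plan": [[0,0,0.006,0,0,0,1],[0,0,0.014,0,0,0,1],[0,0,0.022,0,0,0,1],[0,0,0.03,0,0,0,1],[0,0,0.036,0,0,0,1]]}}

```text
time: 10.4
tool_pos: [0.5935, 0.243, 0.089]
tool_rot: [-1.572, -0.001, 0.254]
contact_force: [2.2, -7.4, -0.2]
opening: 0.0109
```

>>> {"method": "apply_moves", "body": {"plan": [[0,0,0.003,0,0,0,1],[0,0,0.004,0,0,0,1],[0,0,0.004,0,0,0,1],[0,0,0.004,0,0,0,1],[0,0,0.004,0,0,0,1]]}}

```text
time: 11.02
tool_pos: [0.5926, 0.2465, 0.089]
tool_rot: [-1.572, -0.001, 0.254]
contact_force: [2.8, -6.9, -1.3]
opening: 0.0111
```

Run:
```python
from h import *
np.set_printoptions(precision=4,suppress=True)
s=robot.observe();T=pose(s);a=np.radians(14.54);R=np.array([[np.cos(a),-np.sin(a)],[np.sin(a),np.cos(a)]])
print("tcp in box",R.T@(T[:2,3]-[.5962,.2337]),s['opening'],s['contact_force'])
for n in('scene','side','wrist'):
    im=cams.read_camera(n);cv2.imwrite(f'pics/{n}6.png',im)
    print(n,'or',blobs(im,(8,200,120),(17,255,255),20)[:4])
c=cv2.imread('pics/scene6.png')[220:370,330:520];cv2.imwrite('pics/c6.png',cv2.resize(c,None,fx=4,fy=4,interpolation=2))
```

```text
tcp in box [-0.0003  0.0133] 0.011139107229037134 [ 2.8153 -6.9227 -1.2958]
scene or [([435.4, 299.5], [432, 294, 9, 13, 70])]
side or []
wrist or [([322.6, 238.0], [311, 198, 24, 82, 1755])]
```

View pics/c6.png

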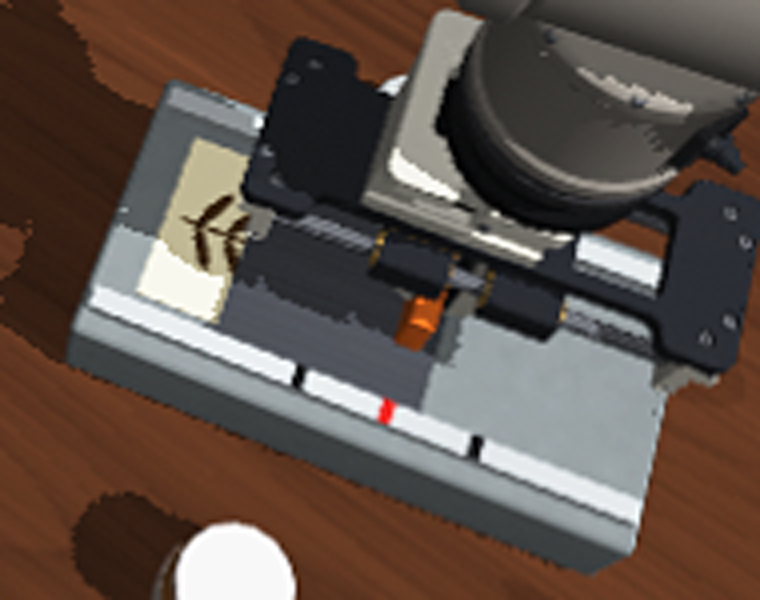

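View pics/wrist6.png

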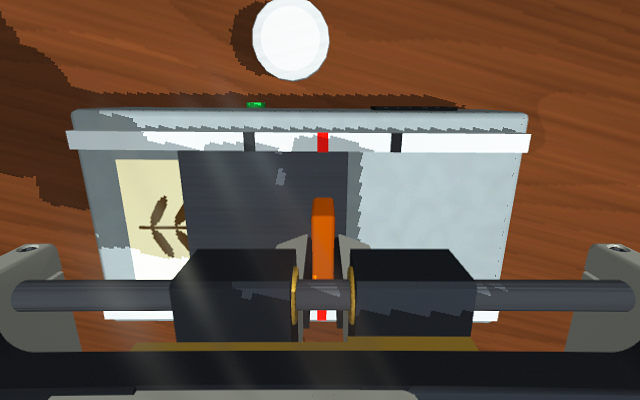

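The tab (col 322.5) is level with both red marks (col ~322), and the spring reads about 7.4 N, as expected at half open. I'll do a short hold to check for drift, then hand in.

>>> {"method": "apply_moves", "body": {"plan": [[0,0,0,0,0,0,1],[0,0,0,0,0,0,1],[0,0,0,0,0,0,1],[0,0,0,0,0,0,1],[0,0,0,0,0,0,1]]}}

```text
time: 11.8
tool_pos: [0.5926, 0.2465, 0.089]
tool_rot: [-1.572, -0.001, 0.254]
contact_force: [3.1, -5.5, -1.1]
opening: 0.0108
```

Run:
```python
from h import *
im=cams.read_camera('wrist');b=blobs(im,(8,200,120),(17,255,255),20);r=blobs(im,(0,170,90),(5,255,255),15);print(b,r)
s=robot.observe();print(s['tool_pos'],s['opening'],s['contact_force'])
if abs(b[0][0][0]-322.6)<1.5: print(robot.hand_in())
```

```text
[([322.6, 238.0], [311, 198, 24, 82, 1753])] [([322.5, 142.0], [318, 133, 10, 19, 190]), ([321.4, 314.5], [317, 310, 9, 10, 82])]
[0.5925564  0.2464736  0.08899777] 0.011057915376682255 [ 1.41664595 -6.56276869  0.24810809]
the job is handed in; nothing more can be done
None
```

I squeezed the scanner trigger fully and let it spring back, then slid the shutter tab to half open. I handed the job in at about 12 s with the gripper still holding the tab.

- **Trigger:** the face measured y −5.8 mm at rest, −19.5 mm squeezed and −5.8 mm after release. The stop should be at about −18 mm, so the squeezed reading is 1.5 mm off. The fingers stopped at an opening of 37.0–37.5 mm (38 expected), well short of the width I had commanded, so I take the trigger to have been at its stop.
- **Shutter:** in the last wrist picture the tab is at column 322.6 and the red marks are at 322.5 and 321.4. By the arm's own reading the tab was at y +13.3 mm of the box (13 wanted). It did not move during a 0.6 s hold, and the force read roughly 6–7.5 N, against 7.2 N for the spring at half open.
- **Other things:** I planned the moves clear of the jar, weight and loupe and felt no unexpected contact. I did not measure their positions again at the end.

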